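Size a centrifuge adapter collar on the sizing cone and file it by colour

TASK

Pick up the collar lying on the grey mat and slide it gently down over the sizing cone, level and centred, until it will go no farther, and press it home, firmly but gently. Read the colour at which its lower edge stops, then take it off and set it down flat, without dropping it, in the tray of that colour. Leave the two waiting collars and everything else on the bench alone.

Things in the scene. Friction and masses are not known exactly. Their poses are not given: they have to be found in the camera images.
- gauge: Sizing cone fixed on the bench: aluminium foot 84 mm across, 12 mm high; on it an upright smooth, slippery, rigid taper with painted bands, 49.6 mm across at 12 mm up, losing 0.32 mm of diameter per mm of height, to 25.6 mm across at 87 mm up. Origin: centre of the foot's underside, z up the axis. A gentle push home is 4 to 10 N; over about 15 N downwards spoils the job.
- gauge_nose (a point): Top of the cone's blunt nose, on the axis, 92 mm up. From 87 mm up it narrows to 16 mm across. White above the yellow band. A collar 1 mm off centre jams against the taper's side about 6 mm too high; a level, centred one stops with its lower edge about half-way up one coloured band, and that colour is its size.
- gauge_yellow (a point): Point on the cone's axis half-way up its yellow band (60.75 to 73.25 mm above the bench), 67 mm up: where the lower edge of a yellow-size collar (32 mm bore) stops. A collar is home when its lower edge is no more than 3 mm above or 4 mm below its stop, level within 4 degrees, centred within 3 mm, pushed down with 4 N or more for 0.2 s.
- gauge_green (a point): The same for the green band (48.25 to 60.75 mm), 54.5 mm up: stop of a green-size collar (36 mm bore).
- gauge_blue (a point): The same for the blue band (35.75 to 48.25 mm), 42 mm up: stop of a blue-size collar (40 mm bore). Below it the taper is white.
- mat: Thin fixed grey mat 110 x 110 x 4 mm on which the collar to be sized lies. Origin: centre of its underside.
- tray_yellow: Shallow fixed yellow tray 140 x 140 mm, 13 mm high, walls and floor 4 mm thick, for yellow-size collars. Origin: centre of its underside, on the bench.
- tray_green: The same tray in green, for green-size collars. The three trays change places.
- tray_blue: The same tray in blue, for blue-size collars.
- collar_a_center (a point): Centre (half-way up, on the axis) of a loose pale plain plastic adapter collar (ring): 56 mm outside, 30 mm high, top opening 34 mm in all three, bore below it 32, 36 or 40 mm (unknown which, a different one in each), about 70 g, lying flat, top up, z along its axis. One of the three lies on the grey mat, the other two wait on the brown mat; which is which changes. It must never fall freely by more than about 10 mm.
- collar_b_center (a point): Centre (half-way up, on the axis) of a loose pale plain plastic adapter collar (ring): 56 mm outside, 30 mm high, top opening 34 mm in all three, bore below it 32, 36 or 40 mm (unknown which, a different one in each), about 70 g, lying flat, top up, z along its axis. One of the three lies on the grey mat, the other two wait on the brown mat; which is which changes. It must never fall freely by more than about 10 mm.
- collar_c_center (a point): Centre (half-way up, on the axis) of a loose pale plain plastic adapter collar (ring): 56 mm outside, 30 mm high, top opening 34 mm in all three, bore below it 32, 36 or 40 mm (unknown which, a different one in each), about 70 g, lying flat, top up, z along its axis. One of the three lies on the grey mat, the other two wait on the brown mat; which is which changes. It must never fall freely by more than about 10 mm.
- dish_a: Closed empty petri dish, 91 mm across, 16 mm high, a bystander. Origin: centre of its underside.
- dish_b: Another closed empty petri dish, 91 mm across, 16 mm high, a bystander. Origin: centre of its underside.
- dish_stack: Stack of three petri dishes, 91 mm across, 48 mm high, one piece, a bystander. Origin: centre of its underside.
- marker: Marker pen 127 mm long, 14 mm thick, lying down, a bystander; origin near its middle.
- reagent: Clear bottle with a blue cap, 60 mm across, 140 mm high, a bystander. Origin: centre of its underside.
- beaker: Small beaker 64 mm across, 75 mm high, a bystander. Origin: centre of its underside.
Things that resemble listed ones, but are neither listed nor needed, are in the scene too. What is shaped like the part that bears collar_b_center but red is not meant.

How it is judged:
By the outcome, as a careful person would: the job done as asked, in the order asked, and still so for the second after the job is handed in, with the robot touching nothing.
It also fails if it takes over 48 s, if anything falls off the work surface, if the arm or the gripper's body presses on something with over 40 N, if the wrist force passes 120 N, or if a joint passes its speed limit or range.

ROBOT

A 7-joint arm with a two-finger parallel gripper is mounted at the origin on the work surface. World frame = base frame: x ahead of the robot, y to its left, z up, the work surface at z = 0. Lengths are in m, angles in rad, forces in N, time in s.
With the tool pointing down it reaches from about 0.425 to 0.95 m from the base axis. Payload 4.7 kg.
Tool frame: the origin (TCP) lies between the finger pads; the fingertips stand 19 mm ahead of it and the grasp point (between the pads) is the TCP (arm.tip_extent is the distance from the TCP to the fingertips, in m); x points along the fingers, y is the direction in which the jaws open and shut, and the axes are right-handed (so a half turn about x gives the same grasp; the last joint's range is limited). The gripper opens to 87 mm and grips with 3 to 60 N. Pads are 19 mm wide; open, the fingers measure 117 mm over their backs; the gripper's body (75 mm by 190 mm) begins 51 mm behind the grasp point.
Start: joints at [-0.029, 0.469, -0.049, 1.532, 0.024, 1.141, -0.082], TCP at [0.675, 0, 0.242] pointing down, gripper open.
Joint ranges: [-2.59, 2.59], [-0.33, 1.99], [-1.39, 1.29], [0.1, 2.45], [-1.04, 4.18], [0.21, 1.99], [-2.66, 2.66]. Speed limits (rad/s): [2.57, 2.57, 3.14, 3.14, 3.14, 3.14, 3.14].

INTERFACE

Orientations are given as a unit quaternion [w, x, y, z].
In Python, from plant import arm gives the robot as it stands.
- The arm moves only by the tool carry_out, never from a script. Its argument "motion" is one flat list of numbers, 4 for each row, row after row: the shift along the tool's x, y, z in m, then the turn about the tool's x in degrees. In form: [tx, ty, tz, roll, tx, ty, tz, roll, ...]. A call has 1 to 12 rows; each row shifts and turns the commanded pose from where the row before left it, along the tool's axes as they then stand; what a row does not reach is not made up. A row lasts 1/12 s, in which the tool goes at most 41.7 mm and 7.16 degrees, less where a joint would pass 70% of its speed; a pose out of reach is approached as far as the arm can. A call with a gripper value outside its range is refused whole. "grip" is the closure, from 0 (fully open) to 1 (shut), set as the call begins (left out, the last holds). The fingers move at their own pace and stop on an object; "newtons" is the grip in N (left out, the last holds). Time passes only in rows, so rows that do not move let the fingers close. It gives the time, the measured TCP pose, the force and the opening at its end, in the units of the state.
- arm.read_state(): the state, without advancing time (a new reading comes with each control period).
- arm.get_image(name): name is "scene" or "side" or "wrist"; returns a dict with "color" (384x512x3 uint8, red, green, blue), "depth" (384x512 float32, m along the optical axis (not along the pixel's ray), 0 where there is no reading), "camera_matrix" (3x3 intrinsics, pixels), "R" (3x3) and "t" (3): a world point X has camera coordinates R X + t; the wrist camera has in their place "T_tool_cam" (4x4, takes a point from camera to tool coordinates, whose origin is the TCP and whose axes are the tool frame's). Camera axes: x right, y down, z forward; pixel columns grow to the right and rows downward; lengths in m; the calibration is good to about 2 mm. A picture is of the moment at which its call begins: read the wrist's pose just before it.
- arm.job_done(): hands the job in, once; it reports no verdict.
Trained networks look in the newest picture that a camera, given by its name, has taken for a name from the list of things; names that differ only in an ending like _2 or _b are one class to them, and where a whole thing is asked for, a point or a joint stands for the part that bears it (a point fixed in the world has none). Each returns a list of dicts, best first, with "score" (0 to 1); they miss things now and then, are a little off and sometimes report something else, mostly with a low value. They report only what shows in the picture. A call takes as long as a camera call. They do not tell look-alikes from the thing itself.
- arm.silhouettes(camera, thing): "region" (384x512 bool, what is visible of it) and "rect" ([centre column, centre row, width, height] as shares, 0 to 1, of the picture: columns of its width, rows of its height, round what is visible of it).
- arm.spot_point(camera, thing): "centre" ([column, row] as shares, 0 to 1, of the picture: columns of its width, rows of its height: a listed point, or the origin of a listed thing).
The state is a dict: "t": time; "joints": joint angles; "qd": joint speeds; "effort": joint torques, N m; "position": TCP position; "eef_rot": TCP orientation; "ft_force": force on the tool from outside, world axes, zero at the start; "torque": the same for the moment, N m; "gripper_width": finger opening in m.
Only numpy, scipy, OpenCV 4.12 (cv2) and the standard library are available. Lean on these libraries where they do the work, as an engineer would, in place of code of your own. Each camera call takes 0.05 s, during which the arm holds its last target.

## Working session

There is one attempt and no reset: what is moved stays moved. The work goes in short steps, Python scripts to look and compute and a tool call to move; the robot and the scene stay as the last step left them, time stands still between calls to the robot, and variables do not carry over. Pictures are saved under pics/ and viewed, and the job is handed in when it is done.

Besides the shell and the picture viewer there is one more tool, called after "Emit:" as name(argument=value, ...) on one line, values as JSON. carry_out: Moves the arm, as the interface text tells. Its arguments: {"type":"object","properties":{"motion":{"type":"array"},"grip":{"type":"number"},"newtons":{"type":"number"}},"required":["motion"]}

```bash
ls; mkdir -p pics
cat > h.py <<'E'
import numpy as np, cv2
from plant import arm
def save(name, img): cv2.imwrite('pics/'+name, cv2.cvtColor(img, cv2.COLOR_RGB2BGR))
def world(im, u, v, d=None):
    K=im['camera_matrix']
    if d is None: d=im['depth'][int(round(v)),int(round(u))]
    c=np.array([(u-K[0,2])/K[0,0]*d,(v-K[1,2])/K[1,1]*d,d])
    return im['R'].T@(c-im['t'])
def cloud(im):
    K=im['camera_matrix'];d=im['depth'];v,u=np.mgrid[0:d.shape[0],0:d.shape[1]]
    c=np.stack([(u-K[0,2])/K[0,0]*d,(v-K[1,2])/K[1,1]*d,d],-1)
    return (c-im['t'])@im['R']
E
python3 - <<'E'
from h import *
s=arm.read_state()
for k,v in s.items(): print(k,np.round(v,4))
for n in ('scene','side','wrist'):
    im=arm.get_image(n); save(n+'0.png',im['color'])
    np.savez('pics/'+n+'0.npz',**im)
    if 'R' in im: print(n,np.round(im['R'],3).tolist(),im['t'],(-im['R'].T@im['t']).round(3))
    else: print(im['T_tool_cam'].round(4).tolist())
    print(im['camera_matrix'].round(1).tolist())
print(arm.read_state()['t'])
E
```

```text
pics
t 0.0
joints [-0.0289  0.4695 -0.0486  1.5337  0.0241  1.141  -0.0823]
qd [ 0.0011  0.0022 -0.001   0.0014 -0.0016 -0.0004  0.0012]
effort [ 1.00000e-04 -5.07972e+01 -8.03000e-02 -2.36156e+01 -6.13000e-02
  3.78000e-02  2.00000e-04]
position [0.6744 0.     0.2405]
eef_rot [ 0.4995  0.4995  0.5005 -0.5005]
ft_force [0.519  0.6091 0.6881]
torque [0.0006 0.0179 0.0227]
gripper_width 0.0867
scene [[0.783, 0.622, 0.0], [0.406, -0.51, -0.759], [-0.472, 0.594, -0.651]] [-0.41397384 -0.12579495  1.42831728] [ 1.049 -0.655  0.835]
[[390.4, 0.0, 253.8], [0.0, 390.4, 190.4], [0.0, 0.0, 1.0]]
side [[0.718, -0.696, 0.013], [-0.365, -0.392, -0.844], [0.593, 0.601, -0.535]] [-0.34429188  0.26414278  0.94888555] [-0.219 -0.707  0.736]
[[440.8, 0.0, 254.3], [0.0, 440.8, 189.3], [0.0, 0.0, 1.0]]
[[-0.0006, -0.2406, 0.9706, -0.1449], [1.0, -0.0002, 0.0006, -0.0011], [0.0001, 0.9706, 0.2406, -0.0655], [0.0, 0.0, 0.0, 1.0]]
[[274.6, 0.0, 251.2], [0.0, 274.6, 194.8], [0.0, 0.0, 1.0]]
0.15
```

View pics/scene0.png

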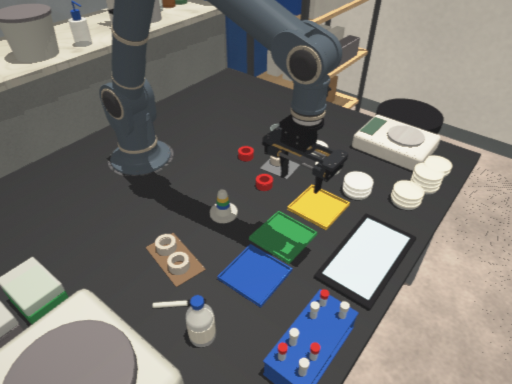

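View pics/side0.png

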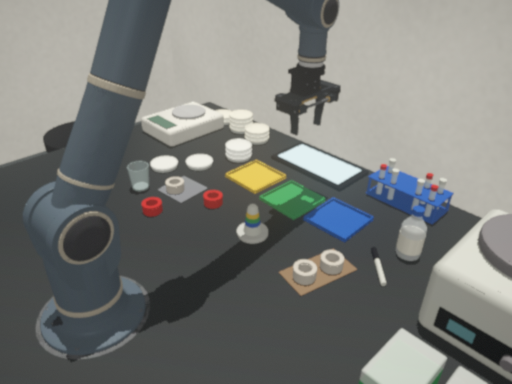

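View pics/wrist0.png

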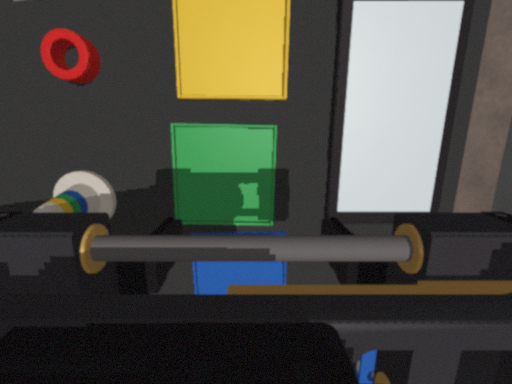

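The side view shows the collar on the grey mat at about (175,185), the cone at (253,222), the trays (yellow (256,177), green (292,199), blue (338,218)), the red decoys, and the waiting collars at (305,270) and (332,261). Next I'll measure these.

Run:
```python
from h import *
class D(dict): pass
for cam in ('side','scene'):
    im=dict(np.load(f'pics/{cam}0.npz')); P=cloud(im)
    for th in ('collar_a_center','gauge','mat','tray_yellow','tray_green','tray_blue','dish_a','dish_stack','beaker','marker','reagent'):
        for r in arm.silhouettes(cam,th)[:4]:
            if r['score']<0.3: continue
            m=r['region']&(im['depth']>0)
            if m.sum()<5: continue
            p=P[m]; lo=np.percentile(p,2,axis=0);hi=np.percentile(p,98,axis=0)
            print(cam,th,round(r['score'],2),m.sum(),(np.array(r['rect'][:2])*[512,384]).round(),'lo',lo.round(3),'hi',hi.round(3))
    for th in ('gauge','gauge_nose','gauge_yellow','collar_a_center','mat'):
        for r in arm.spot_point(cam,th)[:4]:
            c=np.array(r['centre'])*[512,384]
            print(cam,'pt',th,round(r['score'],2),c.round(1),world(im,*c).round(3))
print(arm.read_state()['t'])
```

```text
side collar_a_center 0.72 513 [305. 273.] lo [ 0.38  -0.269  0.006] hi [ 0.433 -0.218  0.036]
side collar_a_center 0.51 1726 [339. 221.] lo [ 0.584 -0.228  0.   ] hi [ 0.724 -0.089  0.014]
side collar_a_center 0.37 522 [139. 176.] lo [0.316 0.341 0.004] hi [0.374 0.403 0.075]
side gauge 0.97 817 [254. 223.] lo [ 0.396 -0.077 -0.   ] hi [0.491 0.003 0.091]
side gauge 0.72 508 [330. 263.] lo [ 0.454 -0.292  0.003] hi [ 0.507 -0.237  0.036]
side mat 0.68 478 [183. 192.] lo [ 0.377  0.215 -0.001] hi [0.486 0.315 0.008]
side tray_yellow 0.71 1115 [255. 176.] lo [0.577 0.098 0.   ] hi [0.716 0.237 0.014]
side tray_yellow 0.39 775 [255. 225.] lo [ 0.396 -0.076  0.001] hi [0.474 0.001 0.091]
side tray_green 0.57 1472 [293. 197.] lo [ 0.564 -0.073 -0.   ] hi [0.704 0.067 0.014]
side tray_blue 0.87 1646 [338. 220.] lo [ 0.584 -0.228  0.001] hi [ 0.723 -0.09   0.014]
side dish_a 0.59 334 [202. 162.] lo [0.525 0.318 0.   ] hi [0.604 0.4   0.02 ]
side dish_a 0.54 366 [163. 166.] lo [ 0.431  0.387 -0.   ] hi [0.512 0.472 0.019]
side dish_stack 0.78 539 [239. 151.] lo [0.66  0.268 0.001] hi [0.739 
[... 1602 characters left out ...]
 306.] lo [ 0.528 -0.385 -0.002] hi [ 0.589 -0.329  0.015]
scene reagent 0.77 1223 [201. 321.] lo [ 0.643 -0.397 -0.   ] hi [ 0.698 -0.321  0.141]
scene pt gauge 0.71 [224.2 213. ] [ 0.456 -0.051  0.023]
scene pt gauge_nose 0.83 [223.4 189. ] [ 0.361  0.05  -0.   ]
scene pt gauge_yellow 0.66 [217.2 196. ] [ 0.431 -0.049  0.076]
scene pt gauge_yellow 0.61 [316.9 150.6] [0.7   0.018 0.318]
scene pt gauge_yellow 0.53 [355.4 192.3] [0.72  0.275 0.027]
scene pt collar_a_center 0.72 [181.8 305.8] [ 0.577 -0.342  0.002]
scene pt collar_a_center 0.64 [165.8 243.5] [ 0.395 -0.231  0.004]
scene pt mat 0.55 [281.5 165. ] [ 0.625 -0.012  0.259]
scene pt mat 0.42 [284.4 238.5] [ 0.647 -0.008  0.004]
1.75
```

Run:
```python
from h import *
from scipy.optimize import least_squares
def circ(p,r=None):
    if r: f=lambda q:np.hypot(p[:,0]-q[0],p[:,1]-q[1])-r
    else: f=lambda q:np.hypot(p[:,0]-q[0],p[:,1]-q[1])-q[2]
    x0=[*np.median(p[:,:2],axis=0)]+([] if r else [.03])
    s=least_squares(f,x0,loss='soft_l1',f_scale=.001); return s.x, np.std(s.fun)
ims={}
for cam in ('side','scene'):
    im=dict(np.load(f'pics/{cam}0.npz')); P=cloud(im)
    x,y,z=P[...,0],P[...,1],P[...,2]
    # collar: region near mat
    for nm,(x0,x1,y0,y1) in dict(mat=(.36,.50,.19,.33),w1=(.36,.45,-.29,-.2),w2=(.44,.53,-.31,-.22)).items():
        m=(x>x0)&(x<x1)&(y>y0)&(y<y1)&(z>.012)&(z<.045)
        mt=m&(z>.028)
        p=P[m]; 
        if len(p)<10: print(cam,nm,len(p)); continue
        print(cam,nm,m.sum(),mt.sum(),'zmax',np.percentile(p[:,2],[50,90,98]).round(4),'lo',p.min(0).round(3),'hi',p.max(0).round(3))
        # outer side wall + top: use side wall points (z between .012 and .03)
        q=P[m&(z<.030)]; print('   outer fit',[np.round(a,4) for a in circ(q,.028)])
        if mt.sum(): print('   top mean',P[mt].mean(0).round(4))
    # cone: x~.43,y~-.04
    m=(x>.38)&(x<.5)&(y>-.1)&(y<.03)&(z>.016)&(z<.086)
    p=P[m]; f=lambda q:np.hypot(p[:,0]-q[0],p[:,1]-q[1])-(49.6-.32*(p[:,2]*1000-12))/2000-(q[2] if len(q)>2 else 0)
    s=least_squares(f,[.435,-.04],loss='soft_l1',f_scale=.001);print(cam,'cone',s.x.round(4),np.std(s.fun).round(4),len(p))
    m=(x>.38)&(x<.5)&(y>-.1)&(y<.03)&(z>.010)&(z<.014)
    print(cam,'foot',len(P[m]),P[m].min(0).round(3),P[m].max(0).round(3), [np.round(a,4) for a in circ(P[m&(np.hypot(x-s.x[0],y-s.x[1])>.038)],.042)])
    m=(x>.38)&(x<.5)&(y>-.1)&(y<.03)&(z>.089); print(cam,'nose',P[m].mean(0).round(4),m.sum())
    K=im['camera_matrix']
    sc=cv2.resize(im['color'],None,fx=1,fy=1)
s=dict(np.load('pics/side0.npz'))['color']
a=cv2.resize(s[165:205,150:240],None,fx=8,fy=8,interpolation=cv2.INTER_CUBIC); save('crop_side.png',a)
```

```text
side mat 237 126 zmax [0.0287 0.0345 0.0361] lo [0.383 0.25  0.012] hi [0.439 0.309 0.038]
   outer fit [array([0.4118, 0.2796]), np.float64(0.0038)]
   top mean [0.4103 0.2782 0.0326]
side w1 442 255 zmax [0.0304 0.035  0.0363] lo [ 0.378 -0.271  0.012] hi [ 0.436 -0.215  0.037]
   outer fit [array([ 0.4073, -0.2423]), np.float64(0.0049)]
   top mean [ 0.4061 -0.2434  0.033 ]
side w2 409 229 zmax [0.03   0.035  0.0364] lo [ 0.453 -0.293  0.012] hi [ 0.51  -0.238  0.038]
   outer fit [array([ 0.4818, -0.265 ]), np.float64(0.0032)]
   top mean [ 0.4794 -0.2668  0.0333]
side cone [ 0.4362 -0.0361] 0.0016 359
side foot 230 [ 0.393 -0.078  0.01 ] [0.476 0.004 0.014] [array([ 0.4369, -0.0354]), np.float64(0.0018)]
side nose [ 0.4504 -0.0337  0.2225] 48
scene mat 60 21 zmax [0.0254 0.032  0.0344] lo [0.392 0.25  0.012] hi [0.434 0.268 0.036]
   outer fit [array([0.413 , 0.2814]), np.float64(0.0021)]
   top mean [0.4147 0.2585 0.0314]
scene w1 328 193 zmax [0.0302 0.0349 0.0363] lo [ 0.382 -0.271  0.012] hi [ 0.438 -0.216  0.038]
   outer fit [array([ 0.4101, -0.243 ]), np.float64(0.0047)]
   top mean [ 0.4111 -0.244   0.0329]
scene w2 325 197 zmax [0.0317 0.0346 0.036 ] lo [ 0.456 -0.294  0.012] hi [ 0.513 -0.239  0.037]
   outer fit [array([ 0.4839, -0.2652]), np.float64(0.0031)]
   top mean [ 0.4858 -0.2672  0.0331]
scene cone [ 0.4367 -0.0365] 0.0016 268
scene foot 168 [ 0.396 -0.077  0.01 ] [0.478 0.002 0.014] [array([ 0.4364, -0.0353]), np.float64(0.002)]
scene nose [ 0.4759 -0.0496  0.5422] 195
```

View pics/crop_side.png

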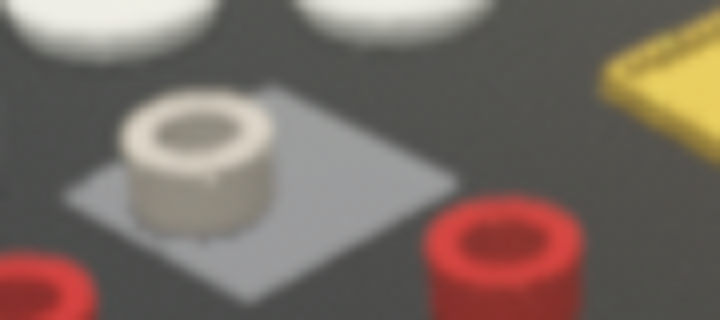

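Run:
```python
from h import *
from scipy.optimize import least_squares
def fit(p,r=.028,x0=(.41,.28)):
    f=lambda q:np.hypot(p[:,0]-q[0],p[:,1]-q[1])-r
    s=least_squares(f,x0,loss='cauchy',f_scale=.0007); return s.x.round(4), np.median(abs(s.fun)).round(4)
for cam in ('side','scene'):
    im=dict(np.load(f'pics/{cam}0.npz')); P=cloud(im); x,y,z=np.moveaxis(P,-1,0)
    m=(x>.36)&(x<.50)&(y>.23)&(y<.33)&(z>.008)&(z<.032)
    p=P[m]
    m0=np.hypot(p[:,0]-.4124,p[:,1]-.280)>.0235; print(cam,m0.sum(),fit(p[m0]))
    for rad in (.024,):
        c,_=fit(p[m0]); m1=np.hypot(p[:,0]-c[0],p[:,1]-c[1])>rad; print(fit(p[m1]))
    hsv=cv2.cvtColor(im['color'],cv2.COLOR_RGB2HSV); 
    red=((hsv[...,0]<8)|(hsv[...,0]>172))&(hsv[...,1]>150)&(hsv[...,2]>80)&(x<.6)&(y>-.1)&(z<.05)
    n,l,st,ce=cv2.connectedComponentsWithStats(red.astype(np.uint8))
    for i in range(1,n):
        if st[i,4]>40: q=P[l==i]; print(cam,'red',st[i,4],q.min(0).round(3),q.max(0).round(3))
    gm=(hsv[...,1]<40)&(z>.002)&(z<.007)&(x>.3)&(x<.55)&(y>.15)&(y<.36)
    print('mat',P[gm].min(0),P[gm].max(0))
im=dict(np.load('pics/side0.npz'));P=cloud(im);x,y,z=np.moveaxis(P,-1,0)
m=(x>.28)&(x<.42)&(y>.3)&(y<.45)&(z>.02)&(z<.08);print('beaker',m.sum(),P[m].min(0),P[m].max(0),np.median(P[m],axis=0))
m&=(z>.068);print('beaker top',m.sum(),P[m].min(0),P[m].max(0))
```

```text
side 127 (array([0.4126, 0.2816]), np.float64(0.0013))
(array([0.4126, 0.2818]), np.float64(0.0013))
side red 283 [ 0.423  0.118 -0.001] [0.509 0.213 0.033]
side red 314 [ 0.272  0.206 -0.002] [0.352 0.304 0.033]
mat [0.30151796 0.1518759  0.00200075] [0.54792697 0.35911179 0.00696792]
scene 59 (array([0.4135, 0.2808]), np.float64(0.0012))
(array([0.4136, 0.2808]), np.float64(0.0012))
scene red 202 [ 0.268  0.205 -0.003] [0.33  0.298 0.033]
scene red 247 [ 0.425  0.117 -0.004] [0.483 0.209 0.032]
mat [0.3047873  0.15563841 0.0020056 ] [0.54590434 0.34458626 0.00691799]
beaker 468 [0.31341039 0.30090436 0.02012597] [0.41906637 0.40617733 0.07742979] [0.34211942 0.3571487  0.05585453]
beaker top 99 [0.31341039 0.33893967 0.06819202] [0.37644858 0.40617733 0.07742979]
```

Emit:
carry_out(motion=[0, -0.0218, -0.0234, 0, 0, -0.0218, -0.0234, 0, 0, -0.0218, -0.0234, 0, 0, -0.0218, -0.0234, 0, 0, -0.0218, -0.0234, 0, 0, -0.0218, -0.0234, 0, 0, -0.0218, -0.0234, 0, 0, -0.0218, -0.0234, 0, 0, -0.0218, -0.0234, 0, 0, -0.0218, -0.0234, 0, 0, -0.0218, -0.0234, 0, 0, -0.0218, -0.0234, 0], grip=0)

```text
t: 2.75
position: [0.4123, 0.2818, 0.2419]
eef_rot: [0.5, 0.5, 0.5, -0.5]
ft_force: [0.0, -0.3, 0.1]
gripper_width: 0.0871
```

Emit:
carry_out(motion=[0.015, 0, 0, -6.7, 0.015, 0, 0, -6.7, 0.015, 0, 0, -6.7, 0.015, 0, 0, -6.7, 0.015, 0, 0, -6.7, 0.015, 0, 0, -6.5, 0, 0, 0, 0, 0, 0, 0, 0])

```text
t: 3.42
position: [0.4133, 0.2806, 0.1513]
eef_rot: [0.64, 0.3, 0.641, -0.3]
ft_force: [0.3, 0.5, -0.2]
gripper_width: 0.0869
```

Run:
```python
from h import *
s=arm.read_state()
for k in ('t','position','eef_rot','ft_force','joints'): print(k,np.round(s[k],4))
for n in ('side','wrist'):
    im=arm.get_image(n); save(n+'1.png',im['color']); np.savez(f'pics/{n}1.npz',**im)
```

```text
t 3.4167
position [0.4133 0.2806 0.1513]
eef_rot [ 0.6401  0.2995  0.6407 -0.3002]
ft_force [ 0.3453  0.4679 -0.1544]
joints [-0.407   0.313  -0.3282  2.0227  0.1348  0.8273 -0.117 ]
```

View pics/wrist1.png

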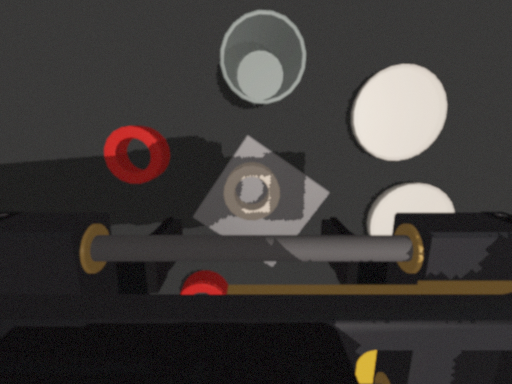

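View pics/side1.png

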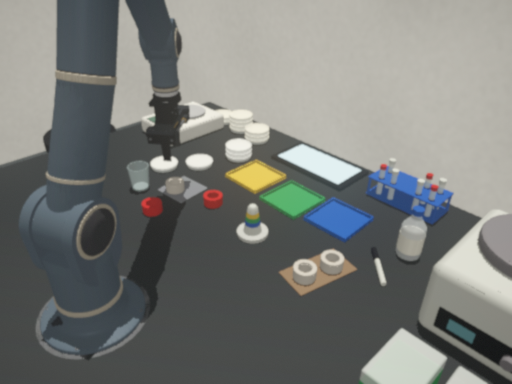

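The wrist view shows the collar at about (251,191) between the fingers, with the beaker at (262,58) well clear and the red rings off to the side. I'll refine the position using the wrist depth.

```bash
cat >> h.py <<'E'
def Rq(q):
    w,x,y,z=q
    from scipy.spatial.transform import Rotation
    return Rotation.from_quat([x,y,z,w]).as_matrix()
def wcloud(im,pos,q):
    K=im['camera_matrix'];d=im['depth'];v,u=np.mgrid[0:d.shape[0],0:d.shape[1]]
    c=np.stack([(u-K[0,2])/K[0,0]*d,(v-K[1,2])/K[1,1]*d,d],-1)
    T=im['T_tool_cam']; tool=c@T[:3,:3].T+T[:3,3]
    return tool, tool@Rq(q).T+pos
E
python3 - <<'E'
from h import *
im=dict(np.load('pics/wrist1.npz'))
tool,W=wcloud(im,np.array([.4133,.2806,.1513]),[.6401,.2995,.6407,-.3002])
box=np.zeros((384,512),bool); box[150:232,215:290]=1
m=box&(W[...,2]>.026)&(W[...,2]<.045)
p=W[m]; print(m.sum(),p.mean(0).round(4),np.median(p[:,2]))
v,u=np.nonzero(m); 
(c,r,a)=cv2.fitEllipse(cv2.findContours(m.astype(np.uint8),0,1)[0][0]) if 1 else 0
print(c,r)
mm=m.astype(np.uint8); cn=max(cv2.findContours(mm,0,cv2.CHAIN_APPROX_NONE)[0],key=cv2.contourArea)[:,0]
q=W[cn[:,1],cn[:,0]]
(cx,cy),R=cv2.minEnclosingCircle(q[:,:2].astype(np.float32)); print('enc',cx,cy,R)
print('tool mean',tool[m].mean(0), tool[m].min(0),tool[m].max(0))
E
```

```text
1593 [0.4104 0.2835 0.0346] 0.034813263003856246
(251.56204223632812, 191.83169555664062) (54.83164978027344, 55.26289749145508)
enc 0.41096845269203186 0.2825619876384735 0.02779448591172695
tool mean [ 0.11674757 -0.0002223  -0.00408217] [ 0.11395753 -0.02746675 -0.03065482] [0.12522459 0.02683296 0.0241188 ]
```

Emit:
carry_out(motion=[0.02, 0, -0.002, 0, 0.03, 0, 0, 0, 0.03, 0, 0, 0, 0.025, 0, 0, 0, 0.015, 0, 0, 0, 0.005, 0, 0, 0, 0, 0, 0, 0, 0, 0, 0, 0])

```text
t: 4.18
position: [0.413, 0.2831, 0.0277]
eef_rot: [0.641, 0.3, 0.64, -0.298]
ft_force: [-0.3, 0.2, 0.8]
gripper_width: 0.0867
```

Emit:
carry_out(motion=[0, 0, 0, 0, 0, 0, 0, 0, 0, 0, 0, 0, 0, 0, 0, 0, 0, 0, 0, 0, 0, 0, 0, 0], grip=0.45, newtons=10)

```text
t: 4.68
position: [0.4123, 0.2824, 0.0268]
eef_rot: [0.641, 0.299, 0.641, -0.299]
ft_force: [-0.4, -0.3, 3.0]
gripper_width: 0.0562
```

Emit:
carry_out(motion=[0, 0, 0, 0, 0, 0, 0, 0, 0, 0, 0, 0], grip=0.7, newtons=10)

```text
t: 4.93
position: [0.4123, 0.2824, 0.0268]
eef_rot: [0.641, 0.299, 0.641, -0.299]
ft_force: [-0.5, -0.8, 3.6]
gripper_width: 0.056
```

Emit:
carry_out(motion=[-0.005, 0, 0, 0, -0.015, 0, 0, 0, -0.03, 0, 0, 0, -0.035, 0, 0, 0, -0.035, 0, 0, 0, -0.01, 0, 0, 0, 0, 0, 0, 0, 0, 0, 0, 0])

```text
t: 5.6
position: [0.4119, 0.2819, 0.1563]
eef_rot: [0.641, 0.299, 0.641, -0.299]
ft_force: [0.6, -0.9, -0.8]
gripper_width: 0.0559
```

Run:
```python
from h import *
s=arm.read_state()
for k in ('t','position','eef_rot','ft_force','torque'): print(k,np.round(s[k],4))
for n in ('side','scene','wrist'):
    im=arm.get_image(n); save(n+'2.png',im['color']); np.savez(f'pics/{n}2.npz',**im)
    P=cloud(im) if n!='wrist' else wcloud(im,s['position'],s['eef_rot'])[1]
    x,y,z=np.moveaxis(P,-1,0); m=(np.hypot(x-s['position'][0],y-s['position'][1])<.045)&(abs(z-s['position'][2])<.04)
    v,u=np.nonzero(m); print(n,m.sum(),u.min() if len(u) else 0,u.max() if len(u) else 0,v.min() if len(u) else 0,v.max() if len(u) else 0)
    if n!='wrist':
        a=im['color'][v.min()-8:v.max()+8,u.min()-8:u.max()+8]; save(n+'2c.png',cv2.resize(a,None,fx=6,fy=6,interpolation=cv2.INTER_CUBIC))
```

```text
t 5.6
position [0.4119 0.2819 0.1563]
eef_rot [ 0.6409  0.2988  0.6408 -0.299 ]
ft_force [ 0.6385 -0.9451 -0.8155]
torque [ 0.0195  0.004  -0.0143]
side 260 161 180 137 157
scene 353 267 293 113 134
wrist 6477 169 330 190 283
```

View pics/side2c.png

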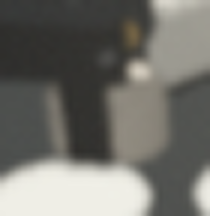

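View pics/scene2c.png

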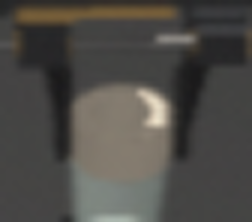

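View pics/wrist2.png

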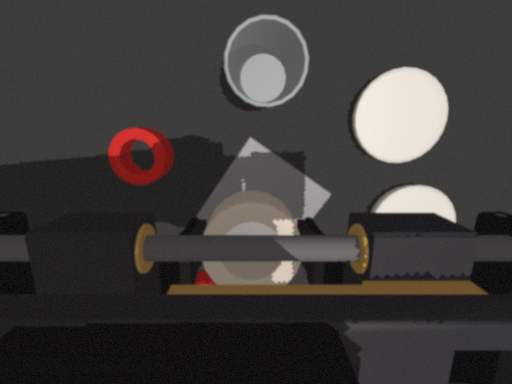

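The collar is held level: the scene crop shows it between both fingers. The wrist view shows its upper rim at (251,191). I'll measure its offset in the tool frame.

Run:
```python
from h import *
from scipy.optimize import least_squares
im=dict(np.load('pics/wrist2.npz')); tool,W=wcloud(im,np.zeros(3),[1,0,0,0])
box=np.zeros((384,512),bool); box[185:234,195:310]=1
m=box&(abs(tool[...,0])<.03)&(abs(tool[...,1])<.035)
p=tool[m]; print(m.sum(),np.percentile(p[:,0],[2,25,50,75,98]).round(4))
# outer edge: topmost pixel per column
pts=[]
for u in range(210,296):
    vs=np.nonzero(m[:,u])[0]
    if len(vs): pts.append((u,vs.min()))
pts=np.array(pts)
K=im['camera_matrix'];T=im['T_tool_cam']
# intersect pixel rays with plane tool x = X
for X in (-.008,-.007,-.009):
    r=np.c_[(pts[:,0]-K[0,2])/K[0,0],(pts[:,1]-.5-K[1,2])/K[1,1],np.ones(len(pts))]@T[:3,:3].T
    s=(X-T[0,3])/r[:,0]; q=T[:3,3]+r*s[:,None]
    f=lambda c:np.hypot(q[:,1]-c[0],q[:,2]-c[1])-.028
    a=least_squares(f,[0,0],loss='soft_l1',f_scale=.0005); print(X,a.x.round(4),abs(a.fun).mean().round(5))
    f=lambda c:np.hypot(q[:,1]-c[0],q[:,2]-c[1])-c[2]
    a=least_squares(f,[0,0,.028],loss='soft_l1',f_scale=.0005); print(X,a.x.round(4),abs(a.fun).mean().round(5))
# fixed cams: fit outer
for cam in ('side','scene'):
    i=dict(np.load(f'pics/{cam}2.npz')); P=cloud(i)
    R=Rq([.6409,.2988,.6408,-.299]); t=(P-np.array([.4119,.2819,.1563]))@R
    m=(t[...,0]>-.006)&(t[...,0]<.022)&(abs(t[...,1])<.024)&(abs(t[...,2])<.032)
    p=t[m]; f=lambda c:np.hypot(p[:,1]-c[0],p[:,2]-c[1])-.028
    a=least_squares(f,[0,0],loss='cauchy',f_scale=.0007); print(cam,m.sum(),a.x.round(4),np.median(abs(a.fun)).round(4))
```

```text
3011 [-0.01   -0.0089 -0.0082  0.002   0.0171]
-0.008 [-0.0009 -0.0062] 0.00067
-0.008 [-0.0006 -0.0114  0.0233] 0.00014
-0.007 [-0.0009 -0.006 ] 0.00065
-0.007 [-0.0006 -0.011   0.0235] 0.00014
-0.009 [-0.0009 -0.0064] 0.00069
-0.009 [-0.0006 -0.0118  0.0232] 0.00014
side 92 [-0.0001  0.    ] 0.0011
scene 186 [-0.003   0.0007] 0.0027
```

Run:
```python
from h import *
from scipy.optimize import least_squares
im=dict(np.load('pics/wrist2.npz')); tool,W=wcloud(im,np.zeros(3),[1,0,0,0])
K=im['camera_matrix'];T=im['T_tool_cam']
def proj(X):
    c=(X-T[:3,3])@T[:3,:3]; return c[:,:2]/c[:,2:]*K[0,0]+K[:2,2]
# bottom-edge fit: topmost pixel of silhouette vs lower outer rim arc at tool x=.022 (and top)
box=np.zeros((384,512),bool); box[185:234,195:310]=1
m=box&(abs(tool[...,0])<.03)&(abs(tool[...,1])<.035)
pts=[(u,np.nonzero(m[:,u])[0].min()-.5) for u in range(215,292)]; pts=np.array(pts)
for X in (.0205,.0220,.0235):
    r=np.c_[(pts[:,0]-K[0,2])/K[0,0],(pts[:,1]-K[1,2])/K[1,1],np.ones(len(pts))]@T[:3,:3].T
    q=T[:3,3]+r*((X-T[0,3])/r[:,0])[:,None]
    for fr in (0,1):
        f=lambda c:np.hypot(q[:,1]-c[0],q[:,2]-c[1])-(c[2] if fr else .028)
        a=least_squares(f,[0,0,.028][:2+fr],loss='soft_l1',f_scale=.0005); print(X,a.x.round(4),abs(a.fun).mean().round(5))
t=m&(tool[...,0]<-.0065)
for u in (235,245,255): print(u,tool[np.nonzero(t[:,u])[0][:1],u].round(4).tolist(), 'all rows', np.nonzero(t[:,u])[0][[0,-1]])
a=im['color'][180:300,180:330]; save('w2c.png',cv2.resize(a,None,fx=5,fy=5,interpolation=cv2.INTER_CUBIC))
```

```text
0.0205 [-0.0006 -0.0002] 0.00017
0.0205 [-0.0006  0.0001  0.0282] 0.00016
0.022 [-0.0006  0.0001] 0.00018
0.022 [-0.0006  0.0007  0.0285] 0.00017
0.0235 [-0.0006  0.0004] 0.0002
0.0235 [-0.0006  0.0013  0.0287] 0.00017
235 [[-0.0073, -0.0091, -0.0271]] all rows [204 225]
245 [[-0.0073, -0.0039, -0.0281]] all rows [202 221]
255 [[-0.0088, 0.0013, -0.0285]] all rows [202 221]
```

View pics/w2c.png

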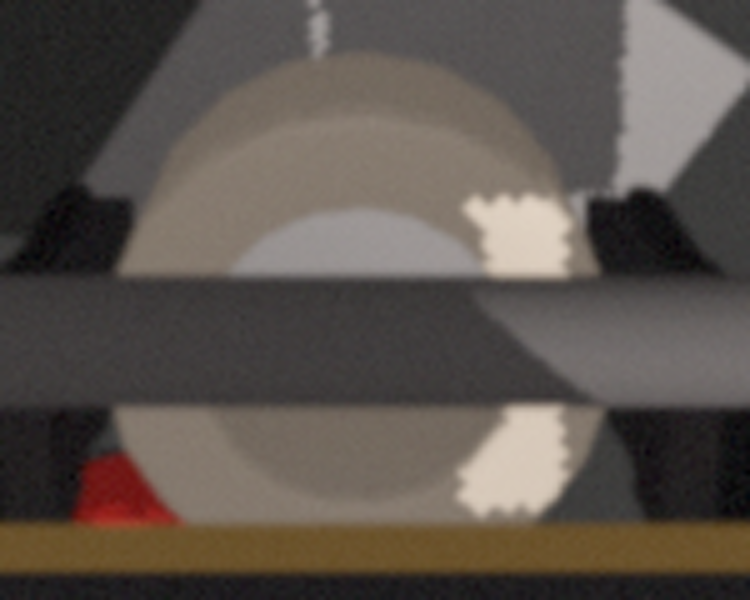

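Emit:
carry_out(motion=[0, -0.01, 0.0132, 0, 0, -0.017, 0.024, 0, 0, -0.017, 0.024, 0, 0, -0.017, 0.024, 0, 0, -0.017, 0.024, 0, 0, -0.017, 0.024, 0, 0, -0.017, 0.024, 0, 0, -0.017, 0.024, 0, 0, -0.017, 0.024, 0, 0, -0.017, 0.024, 0, 0, -0.017, 0.024, 0, 0, -0.0054, 0.006, 0])

```text
t: 6.75
position: [0.4359, -0.04, 0.1551]
eef_rot: [0.639, 0.3, 0.641, -0.302]
ft_force: [-1.1, -0.8, -0.6]
gripper_width: 0.0565
```

Emit:
carry_out(motion=[0, 0, 0, 0, 0, 0, 0, 0, 0, 0, 0, 0, 0, 0, 0, 0])

```text
t: 7.08
position: [0.4365, -0.0337, 0.1562]
eef_rot: [0.641, 0.298, 0.642, -0.298]
ft_force: [0.0, 0.2, -0.3]
gripper_width: 0.056
```

Run:
```python
from h import *
s=arm.read_state()
for k in ('t','position','eef_rot','ft_force','torque','joints'): print(k,np.round(s[k],4))
for n in ('side','scene','wrist'):
    im=arm.get_image(n); save(n+'3.png',im['color']); np.savez(f'pics/{n}3.npz',**im)
for n,(u,v) in dict(side=(252,210),scene=(222,185)).items():
    a=dict(np.load(f'pics/{n}3.npz'))['color'][v-60:v+40,u-50:u+50]; save(n+'3c.png',cv2.resize(a,None,fx=5,fy=5,interpolation=cv2.INTER_CUBIC))
```

```text
t 7.0833
position [ 0.4365 -0.0337  0.1562]
eef_rot [ 0.641   0.298   0.6416 -0.2978]
ft_force [ 0.0477  0.2193 -0.2611]
torque [-0.0318 -0.0842 -0.0099]
joints [ 0.1308  0.1992 -0.1686  2.1554  0.0458  0.7909  0.6344]
```

View pics/side3c.png

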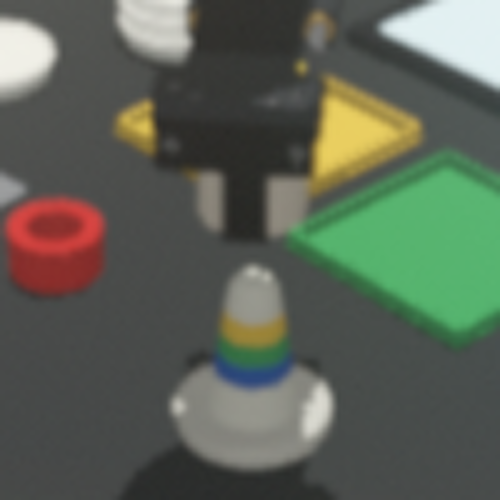

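View pics/scene3c.png

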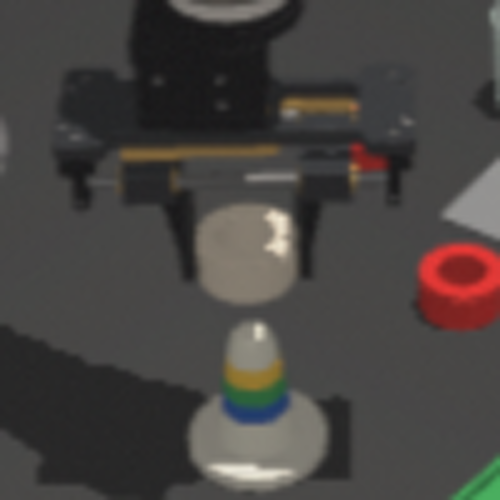

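View pics/wrist3.png

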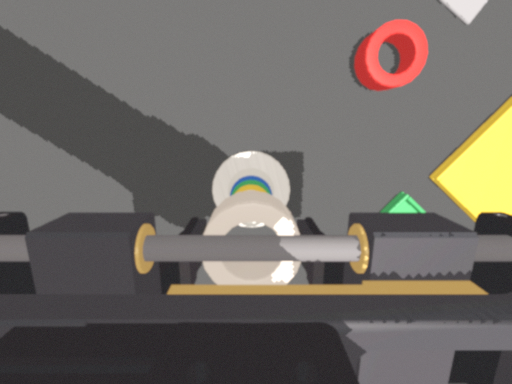

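Run:
```python
from h import *
from scipy.optimize import least_squares
tcp=np.array([.4365,-.0337,.1562])
for cam in ('side','scene'):
    im=dict(np.load(f'pics/{cam}3.npz')); P=cloud(im); K=im['camera_matrix'];C=-im['R'].T@im['t']
    x,y,z=np.moveaxis(P,-1,0)
    near=np.hypot(x-.4365,y+.035)
    hsv=cv2.cvtColor(im['color'],cv2.COLOR_RGB2HSV)
    def lateral(u,v,ctr):  # signed distance of pixel ray from vertical axis through ctr (horizontal)
        d=im['R'].T@np.array([(u-K[0,2])/K[0,0],(v-K[1,2])/K[1,1],1]); d=d[:2]/np.linalg.norm(d[:2]); n=np.array([-d[1],d[0]]); return n@(C[:2]-ctr), n
    c0=np.array([.4365,-.0358])
    g=im['color'].astype(float)
    def edges(rows,u0,u1,label):
        out=[]
        for v in rows:
            row=g[v,u0:u1].sum(1); row=row
            mk=mask[v,u0:u1]; us=np.nonzero(mk)[0]
            if len(us)<4: continue
            L,R_=us.min()+u0-.5,us.max()+u0+.5
            l,n=lateral(L,v,c0); r,_=lateral(R_,v,c0)
            out.append((v,L,R_,(l+r)/2*1000,(abs(l-r))*1000))
        for o in out: print('  ',label,np.round(o,2))
        o=np.array(out); print(cam,label,'mean lateral mm',o[:,3].mean().round(2),'n',n.round(3))
    # cone bands mask: saturated colours near the cone
    mask=(near<.035)&(z>.03)&(z<.08)&(hsv[...,1]>90)
    vs,us=np.nonzero(mask); edges(range(vs.min(),vs.max()+1),us.min()-3,us.max()+4,'bands')
    mask=(near<.046)&(z>.120)&(z<.164)&(hsv[...,2]>75)
    vs,us=np.nonzero(mask); edges(range(vs.min(),vs.max()+1),us.min()-3,us.max()+4,'collar')
    mask=(near<.05)&(z>.004)&(z<.016)&(hsv[...,2]>75)
    vs,us=np.nonzero(mask); edges(range(vs.min(),vs.max()+1),us.min()-3,us.max()+4,'foot')
```

```text
bands [214.   246.5  258.5   -0.46  31.35]
   bands [215.   245.5  258.5    0.81  34.01]
   bands [216.   245.5  258.5    0.78  34.06]
   bands [217.   245.5  258.5    0.75  34.11]
   bands [218.   245.5  258.5    0.72  34.16]
   bands [219.   245.5  259.5   -0.63  36.85]
   bands [220.   244.5  259.5    0.65  39.54]
   bands [221.   244.5  259.5    0.62  39.6 ]
   bands [222.   244.5  259.5    0.59  39.66]
   bands [223.   244.5  259.5    0.55  39.72]
   bands [224.   245.5  258.5    0.52  34.48]
   bands [225.   246.5  257.5    0.49  29.22]
   bands [226.   248.5  256.5   -0.87  21.28]
side bands mean lateral mm 0.35 n [-0.723  0.691]
   collar [185.   241.5  261.5    2.98  50.07]
   collar [186.   241.5  263.5    0.45  55.15]
   collar [187.   241.5  263.5    0.41  55.23]
   collar [188.   241.5  263.5    0.38  55.31]
   collar [189.   241.5  263.5    0.35  55.39]
   collar [190.   241.5  263.5    0.32  55.47]
   collar [191.   241.5  263.5    0.29  55.55]
   collar [192.   241.5  262.5    1.52  53.1 ]
   collar [193.   241.5  262.5    1.49  53.18]
   collar [194.   242.5  261.5  
[... 3011 characters left out ...]
209.   209.5  236.5   -0.76  81.73]
   foot [210.   209.5  236.5   -0.55  81.92]
   foot [211.   209.5  236.5   -0.34  82.1 ]
   foot [ 2.120e+02  2.095e+02  2.365e+02 -1.200e-01  8.229e+01]
   foot [2.130e+02 2.095e+02 2.365e+02 9.000e-02 8.247e+01]
   foot [214.   209.5  236.5    0.31  82.66]
   foot [215.   209.5  235.5    2.07  79.75]
   foot [216.   209.5  235.5    2.29  79.93]
   foot [217.   210.5  234.5    2.54  73.96]
   foot [218.   211.5  233.5    2.79  67.96]
   foot [219.   212.5  232.5    3.05  61.93]
   foot [220.   214.5  230.5    3.32  49.67]
   foot [221.  216.5 226.5   6.7  31.1]
   foot [222.   219.5  224.5    5.41  15.59]
scene foot mean lateral mm 0.98 n [-0.7   -0.714]
```

Emit:
carry_out(motion=[0.01, -0.0012, 0.0007, 0, 0.015, 0, 0, 0, 0.015, 0, 0, 0, 0.007, 0, 0, 0, 0, 0, 0, 0, 0, 0, 0, 0])

```text
t: 7.73
position: [0.4363, -0.0363, 0.1096]
eef_rot: [0.641, 0.299, 0.641, -0.299]
ft_force: [0.1, 0.4, 0.1]
gripper_width: 0.0564
```

Emit:
carry_out(motion=[0.002, 0, 0, 0, 0.002, 0, 0, 0, 0.001, 0, 0, 0, 0, 0, 0, 0, 0, 0, 0, 0])

```text
t: 8.15
position: [0.4363, -0.0367, 0.1047]
eef_rot: [0.641, 0.299, 0.641, -0.299]
ft_force: [-0.1, -0.8, -1.3]
gripper_width: 0.056
```

```bash
cat > meas.py <<'E'
from h import *
import sys
tag=sys.argv[1]
s=arm.read_state(); print(s['t'],s['position'].round(4) if hasattr(s['position'],'round') else s['position'],np.round(s['ft_force'],2))
tz=s['position'][2]
for cam,(cu,cv) in dict(side=(252,215),scene=(222,195)).items():
    im=arm.get_image(cam); save(f'{cam}{tag}.png',im['color']); np.savez(f'pics/{cam}{tag}.npz',**im)
    a=im['color'][cv-45:cv+35,cu-40:cu+40]; save(f'{cam}{tag}c.png',cv2.resize(a,None,fx=7,fy=7,interpolation=cv2.INTER_CUBIC))
    P=cloud(im);K=im['camera_matrix'];C=-im['R'].T@im['t'];x,y,z=np.moveaxis(P,-1,0)
    near=np.hypot(x-.4365,y+.035);hsv=cv2.cvtColor(im['color'],cv2.COLOR_RGB2HSV);c0=np.array([.4365,-.0358])
    def lat(u,v):
        d=im['R'].T@np.array([(u-K[0,2])/K[0,0],(v-K[1,2])/K[1,1],1]);d=d[:2]/np.linalg.norm(d[:2]);n=np.array([-d[1],d[0]]);return n@(C[:2]-c0)*1000
    for lab,mask,lo,hi in (('bands',(near<.035)&(z>.03)&(z<.08)&(hsv[...,1]>90),29,41),
                       ('collar',(near<.046)&(z>tz-.035)&(z<tz+.008)&(hsv[...,2]>75)&(hsv[...,1]<80),53,60),
                       ('foot',(near<.05)&(z>.004)&(z<.016)&(hsv[...,2]>75)&(hsv[...,1]<80),78,86)):
        r=[]
        for v in range(384):
            us=np.nonzero(mask[v])[0]
            if len(us)<4: continue
            l,q=lat(us.min()-.5,v),lat(us.max()+.5,v); w=abs(l-q)
            if lo<w<hi: r.append((l+q)/2)
        print(cam,lab,len(r),np.mean(r).round(2) if r else None,np.std(r).round(2) if r else None)
    m=(near<.046)&(z>tz-.018)&(z<tz+.003)&(hsv[...,2]>75)&(hsv[...,1]<80)
print(arm.read_state()['position'])
E
python3 meas.py 4
```

```text
8.15 [ 0.4363 -0.0367  0.1047] [-0.1  -0.85 -1.26]
side bands 11 0.53 0.38
side collar 6 -0.46 0.52
side foot 9 -0.34 0.71
scene bands 8 -0.81 1.03
scene collar 8 0.82 0.63
scene foot 7 -0.12 0.43
[ 0.43637024 -0.03669137  0.10470069]
```

View pics/scene4c.png

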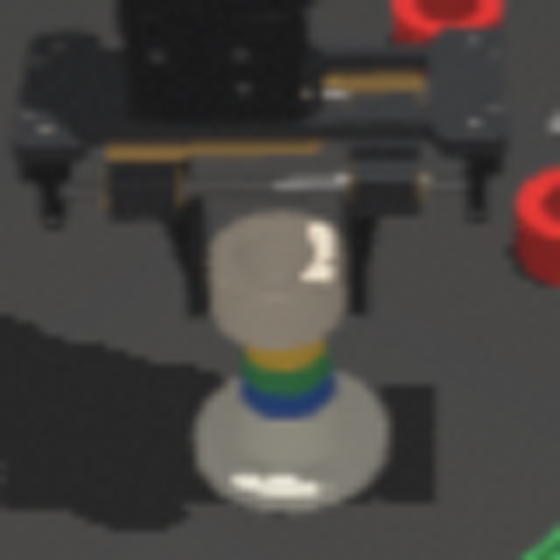

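View pics/side4c.png

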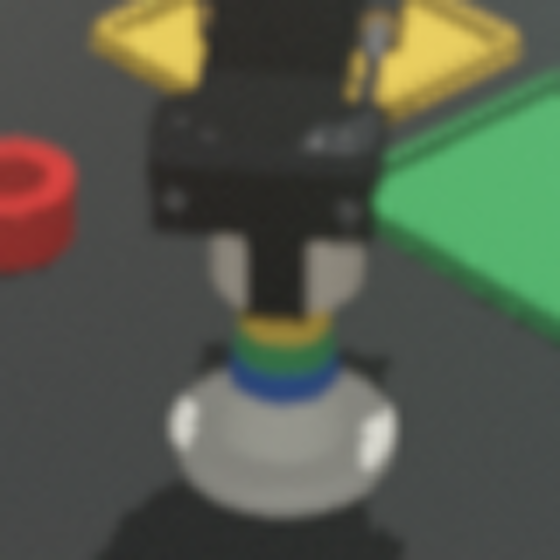

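Emit:
carry_out(motion=[0, 0.0008, -0.0008, 0, 0.002, 0, 0, 0, 0.002, 0, 0, 0, 0.002, 0, 0, 0, 0, 0, 0, 0, 0, 0, 0, 0])

```text
t: 8.75
position: [0.4362, -0.0355, 0.0983]
eef_rot: [0.641, 0.299, 0.641, -0.299]
ft_force: [-1.2, 0.4, -0.9]
gripper_width: 0.0561
```

Emit:
carry_out(motion=[0.0015, 0, 0, 0, 0.0015, 0, 0, 0, 0, 0, 0, 0])

```text
t: 9.0
position: [0.4362, -0.0355, 0.0953]
eef_rot: [0.641, 0.299, 0.641, -0.299]
ft_force: [0.6, -0.0, -0.4]
gripper_width: 0.056
```

Emit:
carry_out(motion=[0.0015, 0, 0, 0, 0.0015, 0, 0, 0, 0, 0, 0, 0])

```text
t: 9.25
position: [0.4362, -0.0355, 0.0923]
eef_rot: [0.641, 0.299, 0.641, -0.299]
ft_force: [0.6, -0.4, -0.7]
gripper_width: 0.0562
```

Emit:
carry_out(motion=[0.0015, 0, 0, 0, 0.0015, 0, 0, 0, 0, 0, 0, 0])

```text
t: 9.5
position: [0.4362, -0.0355, 0.0893]
eef_rot: [0.641, 0.299, 0.641, -0.299]
ft_force: [-0.2, -0.2, -1.1]
gripper_width: 0.0565
```

Emit:
carry_out(motion=[0.0015, 0, 0, 0, 0.0015, 0, 0, 0, 0, 0, 0, 0])

```text
t: 9.75
position: [0.4362, -0.0355, 0.0863]
eef_rot: [0.641, 0.299, 0.641, -0.299]
ft_force: [0.5, -0.3, -1.4]
gripper_width: 0.0564
```

Emit:
carry_out(motion=[0.0015, 0, 0, 0, 0.0015, 0, 0, 0, 0, 0, 0, 0])

```text
t: 10.0
position: [0.4362, -0.0355, 0.0833]
eef_rot: [0.641, 0.299, 0.641, -0.299]
ft_force: [0.3, -0.8, -1.4]
gripper_width: 0.0561
```

Emit:
carry_out(motion=[0.0015, 0, 0, 0, 0.001, 0, 0, 0, 0, 0, 0, 0])

```text
t: 10.25
position: [0.4363, -0.0355, 0.0809]
eef_rot: [0.641, 0.299, 0.641, -0.299]
ft_force: [0.3, 0.1, -0.8]
gripper_width: 0.0563
```

Emit:
carry_out(motion=[0.001, 0, 0, 0, 0.001, 0, 0, 0, 0, 0, 0, 0])

```text
t: 10.5
position: [0.4365, -0.0355, 0.079]
eef_rot: [0.641, 0.299, 0.641, -0.299]
ft_force: [1.1, 0.0, -1.4]
gripper_width: 0.0559
```

Emit:
carry_out(motion=[0.001, 0, 0, 0, 0, 0, 0, 0])

```text
t: 10.67
position: [0.4366, -0.0354, 0.078]
eef_rot: [0.641, 0.299, 0.641, -0.299]
ft_force: [1.2, 0.8, -1.3]
gripper_width: 0.0562
```

Emit:
carry_out(motion=[0.001, 0, 0, 0, 0, 0, 0, 0])

```text
t: 10.83
position: [0.4367, -0.0354, 0.0771]
eef_rot: [0.641, 0.299, 0.641, -0.299]
ft_force: [0.6, 0.5, -0.9]
gripper_width: 0.0556
```

Emit:
carry_out(motion=[0.001, 0, 0, 0, 0, 0, 0, 0])

```text
t: 11.0
position: [0.4368, -0.0353, 0.0761]
eef_rot: [0.641, 0.299, 0.641, -0.299]
ft_force: [2.3, 1.3, 0.7]
gripper_width: 0.0564
```

Emit:
carry_out(motion=[0, 0.0004, 0.0001, 0, 0.001, 0, 0, 0, 0, 0, 0, 0])

```text
t: 11.25
position: [0.4369, -0.0353, 0.0752]
eef_rot: [0.641, 0.299, 0.641, -0.299]
ft_force: [1.1, 0.8, 2.5]
gripper_width: 0.0562
```

Emit:
carry_out(motion=[0.001, 0, 0, 0, 0, 0, 0, 0])

```text
t: 11.42
position: [0.4369, -0.0353, 0.0744]
eef_rot: [0.641, 0.299, 0.641, -0.299]
ft_force: [-0.8, 0.6, 4.9]
gripper_width: 0.0562
```

```bash
python3 meas.py 5
python3 - <<'E'
from h import *
s=arm.read_state(); print(s['t'],np.round(s['ft_force'],2),np.round(s['torque'],3),np.round(s['position'],4))
im=arm.get_image('wrist'); save('wrist5.png',im['color']); np.savez('pics/wrist5.npz',**im)
E
```

```text
11.4167 [ 0.4369 -0.0353  0.0744] [-0.83  0.64  4.87]
side bands 2 0.5 0.02
side collar 3 0.31 0.59
side foot 9 -0.19 0.66
scene bands 1 0.5 0.0
scene collar 8 0.32 0.87
scene foot 7 0.1 0.87
[ 0.43694459 -0.03527905  0.07443563]
11.5167 [0.18 0.38 5.22] [ 0.31  -0.05  -0.028] [ 0.4369 -0.0353  0.0744]
```

View pics/scene5c.png

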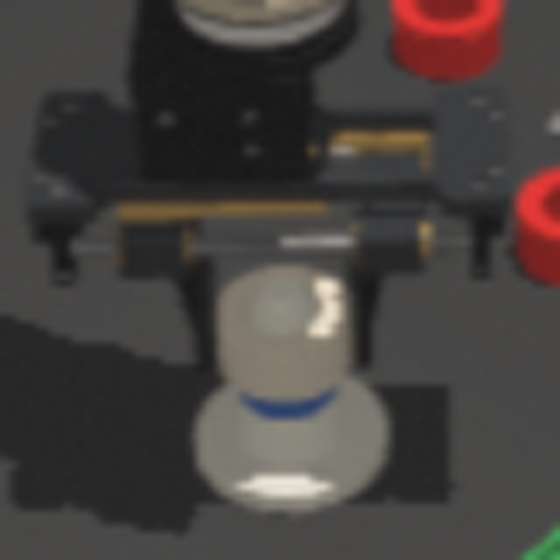

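View pics/side5c.png

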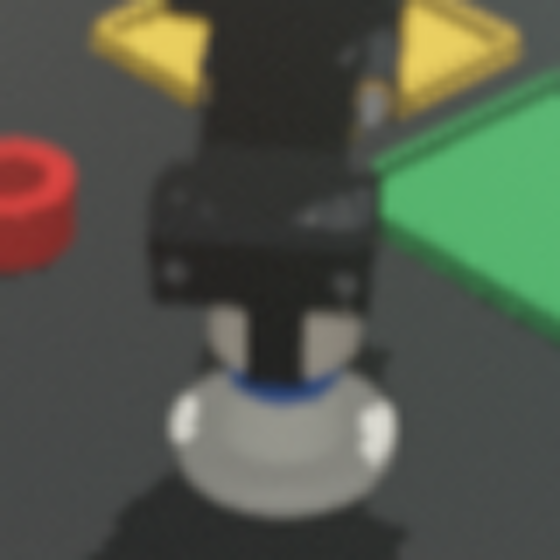

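View pics/wrist5.png

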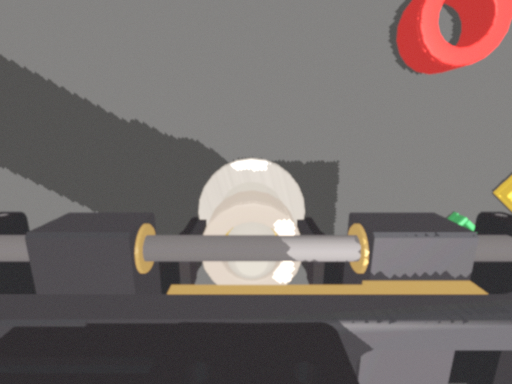

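Run:
```python
from h import *
c=np.array([.4367,-.0355])
for cam in ('side','scene'):
    im=dict(np.load(f'pics/{cam}5.npz'));K=im['camera_matrix'];C=-im['R'].T@im['t']
    d=C[:2]-c; d/=np.linalg.norm(d)
    def pr(X): q=im['R']@X+im['t']; return (K[:2]@(q/q[2]))
    for h in (.048,.050,.052,.0545,.057,.0605): print(cam,h,'bottom front row',pr(np.array([*(c+d*.028),h]))[1].round(2),'top back row',pr(np.array([*(c-d*.028),h+.03]))[1].round(2),'top front', pr(np.array([*(c+d*.028),h+.03]))[1].round(2))
    print(' blue bottom row',pr(np.array([*(c+d*(.0496-.32*.02375)/2),.03575]))[1].round(2))
    u=int(round(pr(np.array([*c,.05]))[0]))
    for du in ((-5,5) if cam=='side' else (-4,0)):
        print(u+du,[(v,im['color'][v,u+du].tolist()) for v in range(*((194,220) if cam=='side' else (184,216)))])
    P=cloud(im);x,y,z=np.moveaxis(P,-1,0);n=np.hypot(x-c[0],y-c[1]);m=(n<.027)&(n>.019)&(z>.06)&(z<.1)&(im['color'].min(2)>80)
    print(cam,'top z',m.sum(),np.percentile(z[m],[10,50,75,90]).round(4))
im=dict(np.load('pics/wrist5.npz'));T,W=wcloud(im,np.array([.4369,-.0353,.0744]),[.641,.299,.641,-.299])
m=np.zeros((384,512),bool);m[203:222,225:280]=1;m&=abs(T[...,0])<.03
print('wrist top tool x',np.percentile(T[m][:,0],[10,25,50,75,90]).round(4))
for k in (2,):
    im=dict(np.load('pics/wrist2.npz'));T,_=wcloud(im,np.zeros(3),[1,0,0,0]);m&=abs(T[...,0])<.03;print('earlier',np.percentile(T[m][:,0],[10,25,50,75,90]).round(4))
```

```text
side 0.048 bottom front row 225.36 top back row 203.53 top front 215.92
side 0.05 bottom front row 224.74 top back row 202.9 top front 215.28
side 0.052 bottom front row 224.12 top back row 202.28 top front 214.64
side 0.0545 bottom front row 223.34 top back row 201.49 top front 213.83
side 0.057 bottom front row 222.56 top back row 200.71 top front 213.03
side 0.0605 bottom front row 221.46 top back row 199.6 top front 211.9
 blue bottom row 227.5
247 [(194, [49, 50, 47]), (195, [49, 51, 48]), (196, [49, 50, 47]), (197, [49, 50, 47]), (198, [49, 50, 47]), (199, [49, 50, 48]), (200, [49, 50, 48]), (201, [49, 50, 48]), (202, [49, 51, 49]), (203, [49, 50, 49]), (204, [47, 47, 47]), (205, [42, 41, 38]), (206, [37, 38, 35]), (207, [38, 37, 35]), (208, [37, 37, 35]), (209, [36, 35, 34]), (210, [36, 36, 34]), (211, [37, 37, 33]), (212, [37, 37, 34]), (213, [40, 40, 37]), (214, [56, 54, 50]), (215, [71, 67, 62]), (216, [75, 72, 66]), (217, [74, 71, 65]), (218, [74, 71, 65]), (219, [75, 72, 65])]
257 [(194, [49, 50, 48]), (195, [50, 52, 49]), (196, [50, 51, 49]), (197, [51, 53, 50]), (198, [
[... 1939 characters left out ...]
 (193, [145, 142, 131]), (194, [144, 141, 129]), (195, [141, 139, 127]), (196, [140, 137, 126]), (197, [138, 135, 123]), (198, [131, 124, 112]), (199, [131, 123, 111]), (200, [134, 125, 112]), (201, [134, 126, 113]), (202, [133, 124, 111]), (203, [132, 124, 111]), (204, [133, 125, 112]), (205, [132, 124, 111]), (206, [126, 119, 111]), (207, [84, 92, 108]), (208, [44, 65, 107]), (209, [67, 79, 110]), (210, [134, 132, 124]), (211, [140, 137, 126]), (212, [140, 136, 125]), (213, [140, 136, 125]), (214, [139, 136, 125]), (215, [139, 136, 125])]
scene top z 91 [0.0755 0.0807 0.0818 0.083 ]
wrist top tool x [-0.0098 -0.0094 -0.0089 -0.0084 -0.0075]
earlier [-0.0096 -0.0092 -0.0088 -0.0083 -0.0074]
```

Emit:
carry_out(motion=[0, 0.001, 0, 0, 0, 0, 0, 0, 0, 0, 0, 0])

```text
t: 11.82
position: [0.437, -0.0352, 0.0744]
eef_rot: [0.641, 0.299, 0.641, -0.299]
ft_force: [-2.1, -0.1, 7.3]
gripper_width: 0.056
```

Emit:
carry_out(motion=[0, -0.002, 0, 0, 0, 0, 0, 0, 0, 0, 0, 0])

```text
t: 12.07
position: [0.4369, -0.0354, 0.0745]
eef_rot: [0.641, 0.299, 0.64, -0.298]
ft_force: [1.0, 4.2, 4.1]
gripper_width: 0.0562
```

Emit:
carry_out(motion=[0, 0.001, -0.001, 0, 0, 0, 0, 0, 0, 0, 0, 0])

```text
t: 12.32
position: [0.4369, -0.0352, 0.0744]
eef_rot: [0.641, 0.299, 0.64, -0.299]
ft_force: [2.2, -0.3, 5.2]
gripper_width: 0.0563
```

Emit:
carry_out(motion=[0, 0, 0.002, 0, 0, 0, 0, 0, 0, 0, 0, 0])

```text
t: 12.57
position: [0.437, -0.0355, 0.0742]
eef_rot: [0.641, 0.299, 0.641, -0.299]
ft_force: [0.2, 2.9, 7.9]
gripper_width: 0.0562
```

Emit:
carry_out(motion=[0, 0, -0.001, 0, 0, 0, 0, 0, 0, 0, 0, 0])

```text
t: 12.82
position: [0.437, -0.0354, 0.0743]
eef_rot: [0.641, 0.299, 0.641, -0.299]
ft_force: [1.9, 1.5, 5.2]
gripper_width: 0.0561
```

Emit:
carry_out(motion=[0.0005, 0, 0, 0, 0, 0, 0, 0, 0, 0, 0, 0, 0, 0, 0, 0])

```text
t: 13.15
position: [0.437, -0.0354, 0.0741]
eef_rot: [0.641, 0.299, 0.641, -0.299]
ft_force: [0.4, 1.7, 9.4]
gripper_width: 0.0564
```

```bash
python3 meas.py 6; python3 -c "
from h import *
s=arm.read_state()
for k in ('t','position','eef_rot','ft_force','torque'): print(k,np.round(s[k],4))
R=Rq(s['eef_rot']);print('tilt deg',np.degrees(np.arccos(-R[2,0])))"
```

```text
13.15 [ 0.437  -0.0354  0.0741] [0.39 1.68 9.41]
side bands 1 0.49 0.0
side collar 3 -0.12 0.59
side foot 9 0.11 0.38
scene bands 0 None None
scene collar 9 0.19 0.89
scene foot 8 0.37 1.09
[ 0.43698358 -0.03542247  0.07408524]
t 13.25
position [ 0.437  -0.0354  0.0741]
eef_rot [ 0.641   0.2989  0.6407 -0.2989]
ft_force [0.0122 1.8589 9.7045]
torque [ 4.424e-01 -3.780e-02  4.000e-04]
tilt deg 0.026351055899618586
```

View pics/scene6c.png

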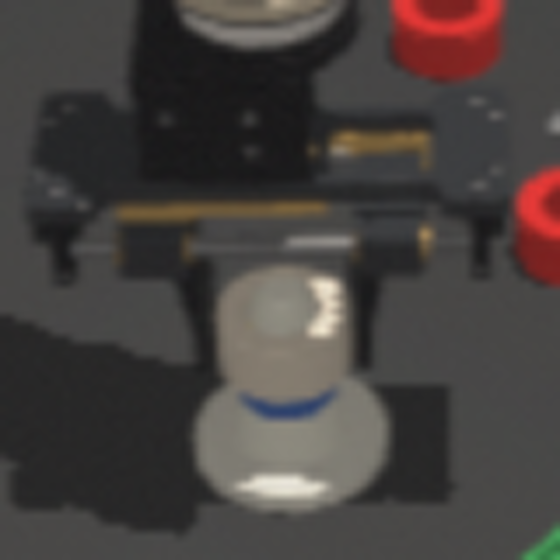

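Emit:
carry_out(motion=[-0.001, 0, 0, 0, -0.002, 0, 0, 0, -0.004, 0, 0, 0, -0.008, 0, 0, 0, -0.012, 0, 0, 0, -0.015, 0, 0, 0, -0.02, 0, 0, 0, -0.02, 0, 0, 0, -0.01, 0, 0, 0, -0.004, 0, 0, 0, 0, 0, 0, 0], newtons=15)

```text
t: 14.17
position: [0.4364, -0.0357, 0.17]
eef_rot: [0.641, 0.299, 0.641, -0.299]
ft_force: [-0.2, -0.3, -0.9]
gripper_width: 0.056
```

Run:
```python
from h import *
s=arm.read_state(); print(s['t'],np.round(s['position'],4),np.round(s['ft_force'],2),s['gripper_width'])
im=arm.get_image('scene'); save('scene7.png',im['color'])
P=cloud(im);x,y,z=np.moveaxis(P,-1,0)
hsv=cv2.cvtColor(im['color'],cv2.COLOR_RGB2HSV)
g=(hsv[...,0]>55)&(hsv[...,0]<80)&(hsv[...,1]>100)&(x>.5)&(x<.8)&(abs(y)<.12)&(z<.03)
print(np.percentile(P[g],[1,99],axis=0).round(4))
r=cv2.minAreaRect(P[g][:,:2].astype(np.float32)); print(r)
```

```text
14.1667 [ 0.4364 -0.0357  0.17  ] [-0.21 -0.27 -0.9 ] 0.055963899374052606
[[ 5.680e-01 -7.350e-02 -7.000e-04]
 [ 7.065e-01  6.760e-02  1.410e-02]]
((0.6373199820518494, 0.0036037787795066833), (0.15674500167369843, 0.14026814699172974), 89.154296875)
```

View pics/scene7.png

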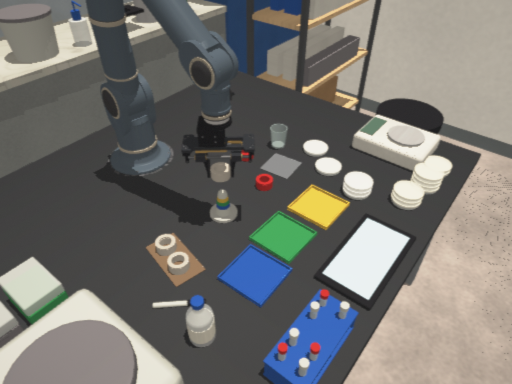

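Emit:
carry_out(motion=[0, 0.0087, 0.0052, 0, 0, 0.018, 0.0107, 0, 0, 0.018, 0.0107, 0, 0, 0.018, 0.0107, 0, 0, 0.018, 0.0107, 0, 0, 0.018, 0.0107, 0, 0, 0.018, 0.0107, 0, 0, 0.018, 0.0107, 0, 0, 0.018, 0.0107, 0, 0, 0.014, 0.0083, 0, 0, 0.008, 0.0048, 0, 0, 0, 0, 0])

```text
t: 15.22
position: [0.6387, -0.0019, 0.1678]
eef_rot: [0.64, 0.299, 0.641, -0.299]
ft_force: [1.0, 0.4, -1.4]
gripper_width: 0.0558
```

Emit:
carry_out(motion=[0.01, 0, 0, 0, 0.025, 0, 0, 0, 0.03, 0, 0, 0, 0.03, 0, 0, 0, 0.02, 0, 0, 0, 0.01, 0, 0, 0, 0.008, 0, 0, 0, 0, 0, 0, 0, 0, 0, 0, 0])

```text
t: 15.97
position: [0.6376, -0.0027, 0.0372]
eef_rot: [0.641, 0.299, 0.641, -0.299]
ft_force: [0.4, 0.0, -0.1]
gripper_width: 0.0559
```

Emit:
carry_out(motion=[0.004, 0, 0, 0, 0.003, 0, 0, 0, 0.001, 0, 0, 0, 0, 0, 0, 0])

```text
t: 16.3
position: [0.6374, -0.0027, 0.0288]
eef_rot: [0.641, 0.299, 0.641, -0.299]
ft_force: [-0.3, -0.7, -0.1]
gripper_width: 0.0559
```

Emit:
carry_out(motion=[0.001, 0, 0, 0, 0.001, 0, 0, 0, 0, 0, 0, 0, 0, 0, 0, 0])

```text
t: 16.63
position: [0.6376, -0.0026, 0.0268]
eef_rot: [0.641, 0.299, 0.641, -0.299]
ft_force: [0.3, -0.5, 1.4]
gripper_width: 0.056
```

Emit:
carry_out(motion=[0.0005, 0, 0, 0, 0, 0, 0, 0, 0, 0, 0, 0])

```text
t: 16.88
position: [0.6375, -0.0026, 0.0268]
eef_rot: [0.641, 0.299, 0.641, -0.299]
ft_force: [-1.4, -0.4, 5.8]
gripper_width: 0.0562
```

Emit:
carry_out(motion=[0, 0, 0, 0, 0, 0, 0, 0, 0, 0, 0, 0, 0, 0, 0, 0], grip=0.15)

```text
t: 17.22
position: [0.6372, -0.0027, 0.0258]
eef_rot: [0.641, 0.299, 0.641, -0.299]
ft_force: [0.5, -0.8, -1.1]
gripper_width: 0.0715
```

Released cleanly. Next I'll retreat straight up and check.

Emit:
carry_out(motion=[-0.005, 0, 0, 0, -0.012, 0, 0, 0, -0.02, 0, 0, 0, -0.03, 0, 0, 0, -0.035, 0, 0, 0, -0.035, 0, 0, 0, -0.025, 0, 0, 0, -0.01, 0, 0, 0, 0, 0, 0, 0, 0, 0, 0, 0])

```text
t: 18.05
position: [0.637, -0.0027, 0.1982]
eef_rot: [0.641, 0.299, 0.641, -0.299]
ft_force: [-0.5, -1.0, 0.0]
gripper_width: 0.0736
```

Run:
```python
from h import *
s=arm.read_state(); print(s['t'],np.round(s['position'],4),np.round(s['ft_force'],2),s['gripper_width'])
for n in ('scene','side','wrist'):
    im=arm.get_image(n); save(n+'9.png',im['color'])
    P=cloud(im) if n!='wrist' else wcloud(im,np.array(s['position']),s['eef_rot'])[1]
    x,y,z=np.moveaxis(P,-1,0); m=(np.hypot(x-.6374,y+.0027)<.05)&(z>.02)&(z<.05)
    m2=m&(z>.031)
    print(n,m.sum(),P[m].min(0).round(4),P[m].max(0).round(4),'top med',np.median(P[m2],axis=0).round(4))
```

```text
18.05 [ 0.637  -0.0027  0.1982] [-0.52 -1.    0.02] 0.07361319297178329
scene 228 [ 0.6099 -0.0333  0.0201] [0.6666 0.0235 0.0371] top med [ 0.639  -0.0054  0.0332]
side 201 [ 0.607  -0.0324  0.02  ] [0.6663 0.0239 0.037 ] top med [ 0.6338 -0.0048  0.0339]
wrist 1276 [ 0.6105 -0.0293  0.0201] [0.666  0.0259 0.04  ] top med [ 6.37e-01 -5.00e-04  3.76e-02]
```

View pics/scene9.png

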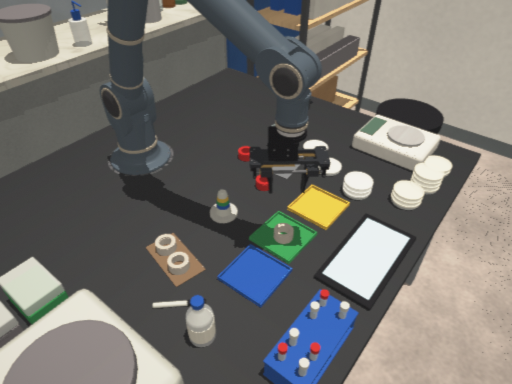

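View pics/side9.png

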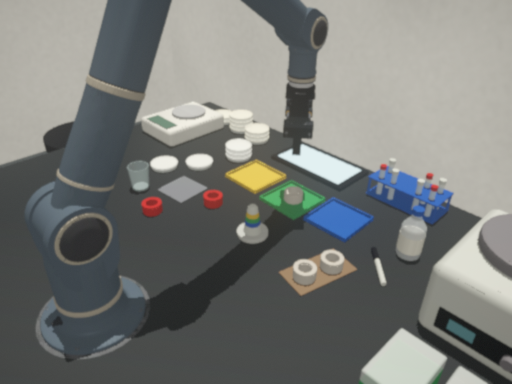

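View pics/wrist9.png

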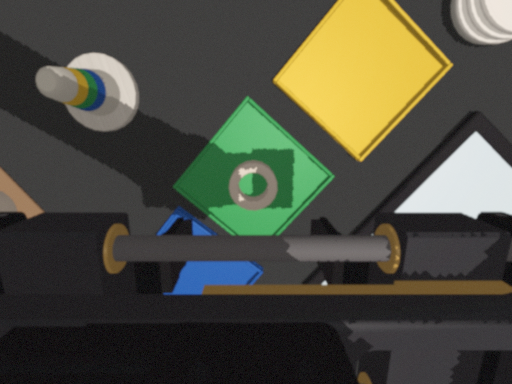

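The collar lies flat in the middle of the green tray: scene (284,233), side (293,195), wrist (253,185), with its top at z ≈ 0.034. The arm is clear and nothing else has moved. Handing in.

```bash
python3 -c "
from plant import arm
print(arm.job_done()); print(arm.read_state()['t'])"
```

```text
the job is handed in; nothing more can be done
None
the job is handed in; nothing more can be done
```

The collar measured green size. It now lies flat near the middle of the green tray, and I handed the job in at about 18 s of the 48 s allowed.

**What I did:** I picked the collar off the grey mat and lowered it level over the cone in small, force-checked steps. I pressed it home with about 5 to 10 N for over a second, then lifted it off and set it down in the tray.

**How I know it was home:**
- 1 mm nudges in both sideways directions moved it only 0.1 to 0.3 mm, so it was not jammed on one side.
- The tool was within 0.03 degrees of vertical while pressing.

**Last checks:**
- The collar's top reads z ≈ 0.033 to 0.034 m in the two fixed cameras, as expected for lying flat on the tray floor.
- In the pictures the arm is clear of everything, and the waiting collars and the rest of the bench look unmoved.

**What disagreed:**
- The lower edge read about 52 to 53 mm up, 1.5 to 3 mm below the nominal green stop of 54.5 mm. That is within the allowed 4 mm and far from blue (42 mm) or yellow (67 mm).
- I took the green reading from that height and the firm stop. The collar wall hid the green band from the cameras, and only the lower part of the blue band showed below it.
- After release, the wrist camera put the top about 4 mm higher than the fixed cameras did. I put that down to its calibration.

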